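# Lock the pigment box: clear the jar, latch the lever, find the key's catch

### The job

Lock up the steel pigment box. First slide the tall jar standing on its lid away from the key to the free left end of the lid, without lifting it, so that it stays standing on the lid; then press the sprung lever down until its catch holds it. Finally take hold of the key and, pressing lightly without forcing it, turn it back and forth until you find the hidden position where it sinks in, then turn it on a little while it is down so that it stays down when you let go; leave the other jars and bottles where they are.

Things in the scene. Friction and masses are not known exactly. Their poses are not given: they have to be found in the camera images.
- pigment_box: Grey steel box, fixed, 150 (its x) x 240 (y) x 70 mm high. Origin: centre of its underside; x points from its front to its rear, y to the left seen from the front, z up. Flat lid at z 70 mm with a rim all round, 6 mm wide, 7 mm high (inner area 138 x 228). On the lid: lever along the line y -98; key at x +28, y -10; the left end (y +40 to +114) is free.
- key: Steel key upright in the lid's lock, not removable. Origin on its axis at lid level when up; z up, x along the bow. Bow: flat upright round-ended plate, 64 mm long (x), 12 thick (y), 36 tall, its middle 50 mm above the origin, on a 14 mm shaft. Round steel boss under it: 36 mm across, 10 high, its flange 48 mm across, 5 high.
- key_bow (a point): Middle of the key's bow, on the key's axis; 120 mm above the table when the key is up. Its x axis lies along the bow, y across its thickness.
- key_turn (a joint): Angle of the key about the vertical (rad), counter-clockwise from above positive, 0 with the bow along the box's x axis, range +-1.05, starts within +-0.7; turns easily. A hidden plate inside has one gap, at an unknown angle between -0.40 and 0.40 rad; only within about 0.09 rad of it can the key be pushed down.
- key_depth (a joint): How far the key is pushed down (m), 0 to 0.016; a 3 to 5 N spring lifts it. Off the gap it meets a stiff springy stop at 0.001, giving to at most 0.006 (about 20 N). In the gap it goes to 0.016; turned 0.3 to 0.6 rad from the gap, either way, while fully down, it is caught under the plate and rests at about 0.013 when let go; else it springs up.
- lever (a joint): Angle of the lever (rad): 0 raised (30 degrees up, as at the start), grows as it is pressed, hard stop at 0.52. A sprung catch snaps over its nose at about 0.47; it then rests at about 0.45. Unlatched it springs back. Pressing the pad takes about 4 N at first, 10 N (15 if fast) near the catch.
- lever_pad (a point): Middle of the top of the black pad on the lever (36 mm along it, 24 wide), 65 mm from the hinge, which is at x +56, y -98, z 84 mm in the box frame, axis along y. The lever is 100 mm long and points to the box's front (-x). Pad about 120 mm above the table raised, 92 latched. Catch and housing at its free end: x -40 to -69, up to 30 mm above the lid.
- tall_jar: Closed amber jar, 57 mm in diameter, 78 tall, about 0.15 kg, standing on the lid in front of the key, so close that there is no room for fingers round the key. Origin: centre of its underside; z up.
- wide_jar: Bystander: wide low jar with a tin lid, 75 mm in diameter, 47 tall, on the table past the box's left end. Origin: centre of its underside.
- ink_bottle: Bystander: slim blue bottle with a white cap, 39 mm in diameter, 77 tall, on the table past the box's right end. Origin: centre of its underside.
- muller: Bystander: white glass muller (50 mm foot, 76 mm tall), on the table to the right of the box. Origin: centre of its underside.
Not all that is in view belongs to the job. What is shaped like the tall_jar but purple is not meant.

How it is judged:
By the outcome, as a careful person would: the job done as asked, in the order asked, and still so for the second after the job is handed in, with the robot touching nothing.
It also fails if it takes over 64 s, if anything falls off the work surface, if the arm or the gripper's body presses on something with over 40 N, if the wrist force passes 120 N, or if a joint passes its speed limit or range.

### The arm

A 6-joint arm with a two-finger parallel gripper is mounted at the origin on a cart in front of the work surface, level with it; the furniture and walls round the work are solid. World frame = base frame: x ahead of the robot, y to its left, z up, the work surface at z = 0. Lengths are in m, angles in rad, forces in N, time in s.
With the tool pointing down it reaches from about 0.375 to 0.9 m from the base axis. Payload 3.1 kg.
Tool frame: the origin (TCP) lies midway between the tips of the shut fingers; the grasp point (between the pads) lies 19 mm behind it (grip_depth is the distance from the TCP to the grasp point, in m); y points along the fingers, z is the direction in which the jaws open and shut, and the axes are right-handed (so a half turn about y gives the same grasp; the last joint's range is limited). The gripper opens to 85 mm and grips with 20 to 120 N. Pads are 22 mm wide; open, the fingers measure 114 mm over their backs; the gripper's body (76 mm by 85 mm) begins 54 mm behind the grasp point. The pads swing forward as they close: fully open they stand 13 mm farther back than shut.
Start: joints at [-1.49, 0.527, 1.433, -0, 1.181, -0.178], TCP at [0.16, -0.604, 0.231] pointing down, gripper open.
Joint ranges: [-3.08, 3.08], [-0.75, 2.2], [0.22, 2.44], [-1.43, 4.57], [0, 2.65], [-2.85, 2.85]. Speed limits (rad/s): [2.79, 2.79, 3.14, 3.14, 3.14, 3.14].

### API

Orientations are given as a unit quaternion [x, y, z, w].
In Python, from station import sense, snapshot, camera_model, sign_off, grip_depth gives the robot as it stands.
- The arm moves only by the tool play_rows, never from a script. Its argument "deltas" is a list of rows, each a list of 6 numbers: the shift along the tool's x, y, z in m, then the turn, a rotation vector about the tool's x, y, z in rad. A call has 1 to 12 rows; each row is the pose to reach, as a shift and turn from the pose commanded when the call began, along the tool's axes at that moment; what a row does not reach only later rows make up. A row lasts 1/10 s, in which the tool goes at most 50 mm and 8.59 degrees, less where a joint would pass 70% of its speed; a pose out of reach is approached as far as the arm can. A call with a gripper value outside its range is refused whole. "gripper" is the finger opening in m, from 0 to 0.0854, set as the call begins (left out, the last holds). The fingers move at their own pace and stop on an object; "force" is the grip in N (left out, the last holds). Time passes only in rows, so rows that repeat a pose let the fingers close. It gives the time, the measured TCP pose, the force and the opening at its end, in the units of the state.
- sense(): the state, without advancing time (a new reading comes with each control period).
- snapshot(name): name is "side" or "top" or "wrist"; returns the picture (384x512x3 uint8, red, green, blue); there is no depth.
- camera_model(name): a dict with "fx", "fy", "cx", "cy" (pixels), "camera_from_world" (4x4, takes a point from world to camera coordinates). Camera axes: x right, y up, looking along -z (the intrinsics and any distortion apply to the point x, -y, -z); pixel columns grow to the right and rows downward; lengths in m; the calibration is good to about 2 mm. A picture is of the moment at which its call begins: read the wrist's pose just before it. camera_model takes no time and is no camera call; for the wrist camera it gives the pose at the moment of the call.
- sign_off(): hands the job in, once; it reports no verdict.
The state is a dict: "t": time; "q": joint angles; "qd": joint speeds; "tau": joint torques, N m; "tcp_pos": TCP position; "tool_rot": TCP orientation; "force": force on the tool from outside, world axes, zero at the start; "ft_torque": the same for the moment, N m; "finger_gap": opening from 0.0 (shut) to 1.0 (fully open).
Only numpy, scipy, OpenCV 4.12 (cv2) and the standard library are available. Lean on these libraries where they do the work, as an engineer would, in place of code of your own. Each camera call takes 0.05 s, during which the arm holds its last target.

## Working session

There is one attempt and no reset: what is moved stays moved. The work goes in short steps, Python scripts to look and compute and a tool call to move; the robot and the scene stay as the last step left them, time stands still between calls to the robot, and variables do not carry over. Pictures are saved under pics/ and viewed, and the job is handed in when it is done.

Besides the shell and the picture viewer there is one more tool, called after "Call:" by a JSON object that holds its "method" and its "body", one argument or row to a line. play_rows: Moves the arm, as the interface text tells. Its arguments: {"type":"object","properties":{"deltas":{"type":"array"},"gripper":{"type":"number"},"force":{"type":"number"}},"required":["deltas"]}

```bash
ls; mkdir -p pics
python3 - <<'E'
from station import *
import cv2
for n in("side","top"):
    cv2.imwrite(f"pics/{n}0.png",cv2.cvtColor(snapshot(n),cv2.COLOR_RGB2BGR))
    m=camera_model(n);print(n,{k:(v if k!="camera_from_world" else [[round(float(a),4) for a in r] for r in v]) for k,v in m.items()})
s=sense();print(s,grip_depth)
E
```

```text
pics
side {'fx': 454.8933952420051, 'fy': 454.8933952420051, 'cx': 259.5519793440184, 'cy': 184.97222050058141, 'camera_from_world': [[-0.9344, -0.356, -0.0077, 0.6985], [0.1255, -0.3495, 0.9285, -0.092], [-0.3333, 0.8667, 0.3712, -1.1464], [0.0, 0.0, 0.0, 1.0]]}
top {'fx': 391.71237599712896, 'fy': 391.71237599712896, 'cx': 253.95598260416426, 'cy': 191.86452129363792, 'camera_from_world': [[0.0171, -0.9998, 0.008, 0.197], [0.9974, 0.0176, 0.0699, -0.637], [-0.07, 0.0068, 0.9975, -0.984], [0.0, 0.0, 0.0, 1.0]]}
{'t': 0.1, 'q': array([-1.49051551e+00,  5.28425555e-01,  1.43375906e+00,  1.63086265e-05,
        1.18138761e+00, -1.78530450e-01]), 'qd': array([-0.00155995, -0.00124949, -0.00309166, -0.00019152, -0.00104948,
        0.00138292]), 'tau': array([-8.96592865e-04, -4.43306780e+01, -1.78586984e+01, -1.82704903e-04,
        3.90729183e-03, -1.46055157e-05]), 'tcp_pos': array([ 0.1599202 , -0.60354008,  0.2304041 ]), 'tool_rot': array([-0.09120652,  0.70189322, -0.70049566,  0.0912859 ]), 'force': array([-0.24407449,  0.27812764,  0.72708463]), 'ft_torque': array([ 0.0173245 , -0.01453682, -0.01712211]), 'finger_gap': 1.0013987418957344} 0.0187
```

View pics/top0.png

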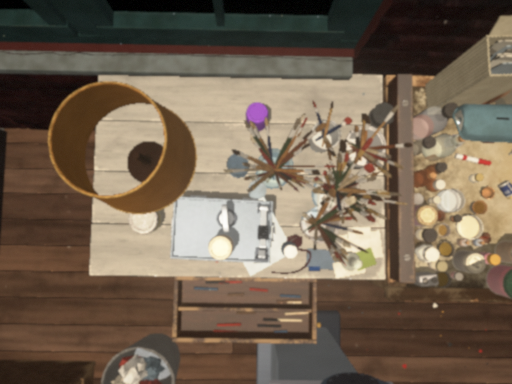

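View pics/side0.png

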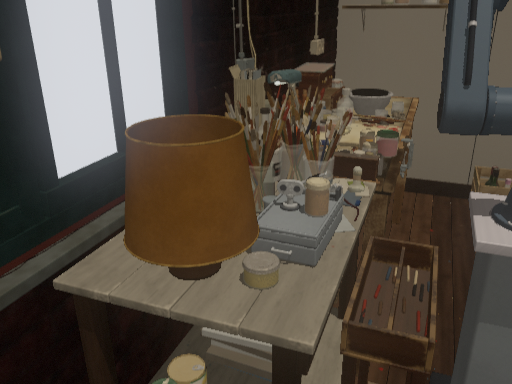

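```bash
cat > h.py <<'E'
import numpy as np,cv2
from station import *
from scipy.spatial.transform import Rotation as R
def ray(n,u,v,m=None):
    m=m or camera_model(n);T=np.array(m["camera_from_world"]);Rr=T[:3,:3]
    o=-Rr.T@T[:3,3];d=Rr.T@np.array([(u-m["cx"])/m["fx"],-(v-m["cy"])/m["fy"],-1.]);return o,d
def onz(n,u,v,z,m=None):
    o,d=ray(n,u,v,m);return o+d*(z-o[2])/d[2]
def proj(n,p,m=None):
    m=m or camera_model(n);T=np.array(m["camera_from_world"]);c=T[:3,:3]@np.asarray(p)+T[:3,3]
    return m["cx"]+m["fx"]*c[0]/-c[2], m["cy"]-m["fy"]*c[1]/-c[2]
def crop(img,x0,x1,y0,y1,k,name):
    cv2.imwrite(name,cv2.cvtColor(cv2.resize(img[y0:y1,x0:x1],None,fx=k,fy=k,interpolation=cv2.INTER_CUBIC),cv2.COLOR_RGB2BGR))
E
python3 - <<'E'
import cv2
a=cv2.imread("pics/top0.png");cv2.imwrite("pics/top0c.png",cv2.resize(a[180:280,160:320],None,fx=5,fy=5,interpolation=2))
a=cv2.imread("pics/side0.png");cv2.imwrite("pics/side0c.png",cv2.resize(a[150:300,230:390],None,fx=4,fy=4,interpolation=2))
E
```

```text
(no output)
```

View pics/top0c.png

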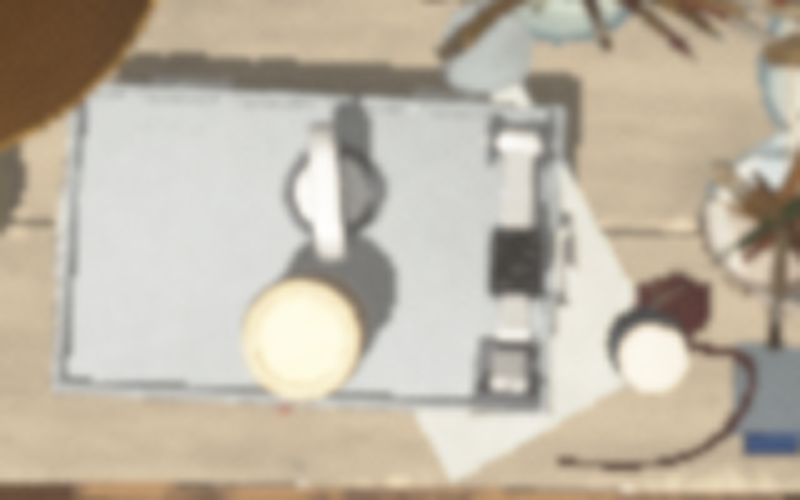

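View pics/side0c.png

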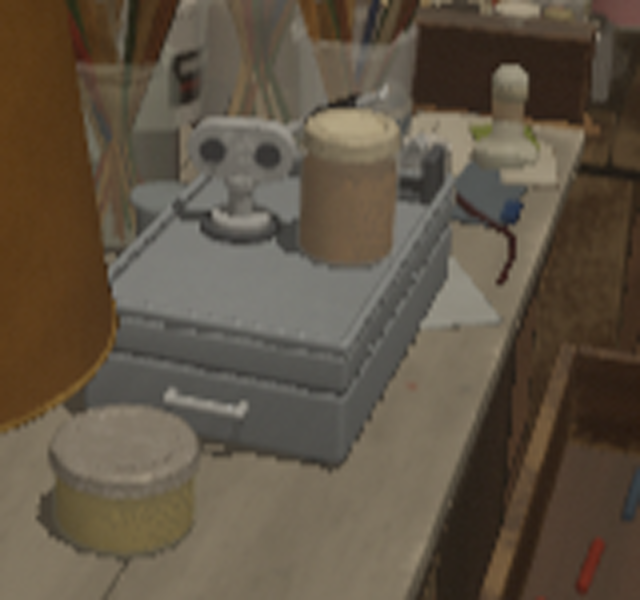

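Run:
```python
from h import *
f=lambda u,v,z:np.round(onz("top",160+u/5-0.4,180+v/5-0.4,z)[:3],4)
print("corners(z77)");C=[f(*c,.077) for c in((77,88),(560,105),(545,410),(58,385))];print(C)
c=np.mean(C,0);print(c,[np.linalg.norm(C[i]-C[(i+1)%4]) for i in range(4)])
print("yaw",np.arctan2(*( (C[0]+C[1]-C[2]-C[3])[[1,0]])),np.arctan2(-(C[0]+C[3]-C[1]-C[2])[0],(C[0]+C[3]-C[1]-C[2])[1]))
print("jar top",f(302,338,.148));print("bow ends",f(322,130,.138),f(331,255,.138),"boss",f(335,193,.08))
print("pad",f(517,262,.12),"hinge",f(520,140,.09),"catch",f(510,370,.095))
print("bottle cap",f(652,355,.077))
print("lamp")
for p in((49,140),(155,90),(195,150),(120,210)):print(onz("top",*p,.35),onz("top",*p,.15))
```

```text
corners(z77)
[array([0.6133, 0.3991, 0.077 ]), array([0.6091, 0.1653, 0.077 ]), array([0.4627, 0.1705, 0.077 ]), array([0.4708, 0.4038, 0.077 ])]
[0.538975 0.284675 0.077   ] [np.float64(0.23383772150788676), np.float64(0.14649232061783987), np.float64(0.23344057059560147), np.float64(0.14257748770405512)]
yaw -0.034254508728123766 -0.02632660714769626
jar top [0.5001 0.2821 0.148 ]
bow ends [0.5929 0.276  0.138 ] [0.5367 0.2707 0.138 ] boss [0.5647 0.2731 0.08  ]
pad [0.5344 0.1863 0.12  ] hinge [0.5914 0.1848 0.09  ] catch [0.483 0.188 0.095]
bottle cap [0.4897 0.1194 0.077 ]
lamp
[0.69430406 0.56735068 0.35      ] [0.73322733 0.67186831 0.15      ]
[0.78646867 0.38693245 0.35      ] [0.85272106 0.43795154 0.15      ]
[0.68147596 0.31390971 0.35      ] [0.71659538 0.34327572 0.15      ]
[0.57514622 0.43955338 0.35      ] [0.5787362 0.5061759 0.15     ]
```

```bash
cat >> h.py <<'E'
BOX=np.array([0.539,0.285]);YAW=-0.03
def b2w(x,y,z=0):
    c,s=np.cos(YAW),np.sin(YAW);return np.array([BOX[0]+c*x-s*y,BOX[1]+s*x+c*y,z])
def w2b(p):
    c,s=np.cos(YAW),np.sin(YAW);d=np.array(p[:2])-BOX;return np.array([c*d[0]+s*d[1],-s*d[0]+c*d[1]])
def rotdown(a,flip=False):
    # jaws (tool z) along world angle a (from +x), tool y down
    z=np.array([np.cos(a),np.sin(a),0])*(-1 if flip else 1);y=np.array([0,0,-1.]);x=np.cross(y,z);return R.from_matrix(np.c_[x,y,z])
def delta(p,Rt=None,ps=None,Rs=None):
    s=sense();ps=s["tcp_pos"] if ps is None else np.asarray(ps);Rs=R.from_quat(s["tool_rot"]) if Rs is None else Rs
    Rt=Rs if Rt is None else Rt
    return np.round(np.r_[Rs.inv().apply(np.asarray(p)-ps),(Rs.inv()*Rt).as_rotvec()],4).tolist()
def st():
    s=sense();Rm=R.from_quat(s["tool_rot"]).as_matrix()
    print("t",round(s["t"],2),"p",s["tcp_pos"].round(4),"jaw",Rm[:,2].round(3),"y",Rm[:,1].round(3),"F",s["force"].round(1),"T",s["ft_torque"].round(2),"gap",round(s["finger_gap"],3),"q",s["q"].round(2))
E
python3 - <<'E'
from h import *
st()
def tri(a,b):
    o1,d1=ray("top",*a);o2,d2=ray("side",*b);A=np.c_[d1,-d2];t=np.linalg.lstsq(A,o2-o1,rcond=None)[0];p,q=o1+t[0]*d1,o2+t[1]*d2;return ((p+q)/2).round(3),np.linalg.norm(p-q).round(3)
print("shade top",tri((107,141),(185,131)),"bottom",tri((135,150),(192,245)))
print(tri((302/5+159.6,338/5+179.6),(230+348/4,150+130/4)))
for z in(.25,.3):
  for p in((270,265),(308,265),(325,262),(300,215),(285,240)):print(p,z,onz("top",*p,z).round(3))
for fl in(0,1):
  print(delta(b2w(-.039,-.004,.3),rotdown(np.pi/2+YAW,fl)))
E
```

```text
t 0.1 p [ 0.1599 -0.6035  0.2304] jaw [ 0.256 -0.967 -0.002] y [-0.     0.002 -1.   ] F [-0.2  0.3  0.7] T [ 0.02 -0.01 -0.02] gap 1.001 q [-1.49  0.53  1.43  0.    1.18 -0.18]
shade top (array([0.706, 0.488, 0.295]), np.float64(0.003)) bottom (array([0.718, 0.499, 0.061]), np.float64(0.025))
(array([0.501, 0.283, 0.144]), np.float64(0.002))
(270, 265) 0.25 [0.475 0.176 0.25 ]
(308, 265) 0.25 [0.476 0.101 0.25 ]
(325, 262) 0.25 [0.482 0.068 0.25 ]
(300, 215) 0.25 [0.573 0.118 0.25 ]
(285, 240) 0.25 [0.524 0.147 0.25 ]
(270, 265) 0.3 [0.48  0.178 0.3  ]
(308, 265) 0.3 [0.481 0.109 0.3  ]
(325, 262) 0.3 [0.487 0.077 0.3  ]
(300, 215) 0.3 [0.573 0.124 0.3  ]
(285, 240) 0.3 [0.526 0.151 0.3  ]
[-0.5554, -0.0679, -0.7693, -0.0001, -2.8528, -0.0029]
[-0.5554, -0.0679, -0.7693, 0.002, 0.2888, -0.0001]
```

Run:
```python
from h import *
print(delta([.40,-.25,.33],rotdown(-0.4)))
```

```text
[-0.3226, -0.0989, -0.2805, 0.0016, -0.912, -0.0012]
```

Call:
{"method": "play_rows", "body": {
  "deltas": [
    [-0.04, -0.05, -0.03, 0, -0.1, 0],
    [-0.08, -0.075, -0.06, 0, -0.2, 0],
    [-0.12, -0.1, -0.1, 0, -0.3, 0],
    [-0.16, -0.1, -0.13, 0, -0.4, 0],
    [-0.2, -0.1, -0.165, 0, -0.5, 0],
    [-0.24, -0.1, -0.2, 0, -0.6, 0],
    [-0.28, -0.1, -0.24, 0, -0.75, 0],
    [-0.32, -0.1, -0.28, 0, -0.9, 0],
    [-0.32, -0.1, -0.28, 0, -0.9, 0],
    [-0.32, -0.1, -0.28, 0, -0.9, 0]
  ]
}}

```text
t: 1.1
tcp_pos: [0.399, -0.2462, 0.3311]
tool_rot: [-0.389, 0.591, -0.589, 0.39]
force: [-0.7, 0.2, -0.1]
finger_gap: 0.999
```

Run:
```python
from h import *
st()
print(delta([.42,.05,.33],rotdown(0.6)))
```

```text
t 1.1 p [ 0.399  -0.2462  0.3311] jaw [ 0.919 -0.394 -0.001] y [-0.     0.003 -1.   ] F [-0.7  0.2 -0.1] T [-0.01  0.03 -0.05] gap 0.999 q [-0.79  0.2   1.67  0.    1.28 -0.39]
[-0.2805, 0.002, -0.0975, -0.0003, -1.0053, -0.0033]
```

Call:
{"method": "play_rows", "body": {
  "deltas": [
    [-0.04, 0, -0.014, 0, -0.14, 0],
    [-0.08, 0, -0.028, 0, -0.28, 0],
    [-0.12, 0, -0.042, 0, -0.42, 0],
    [-0.16, 0, -0.056, 0, -0.56, 0],
    [-0.2, 0, -0.07, 0, -0.7, 0],
    [-0.24, 0, -0.084, 0, -0.85, 0],
    [-0.28, 0, -0.0975, 0, -1.0, 0],
    [-0.28, 0, -0.0975, 0, -1.0, 0],
    [-0.28, 0, -0.0975, 0, -1.0, 0]
  ]
}}

```text
t: 2.0
tcp_pos: [0.4203, 0.0442, 0.3311]
tool_rot: [0.624, -0.333, 0.333, -0.623]
force: [0.3, -1.1, -0.0]
finger_gap: 0.997
```

Run:
```python
from h import *
st()
print(delta(b2w(-.039,-.004,.28),rotdown(np.pi/2+YAW)))
```

```text
t 2.0 p [0.4203 0.0442 0.3311] jaw [ 0.831  0.556 -0.001] y [-0.001 -0.001 -1.   ] F [ 0.3 -1.1 -0. ] T [-0.   -0.03 -0.  ] gap 0.997 q [-0.16  0.12  1.77 -0.    1.26 -0.75]
[-0.1537, 0.0509, 0.1985, 0.001, -0.9516, -0.0001]
```

The tall jar could be confused with three things in the top view: the amber jar with a cream lid on the box lid (220,247), the purple one (257,114) or the wide jar (144,220). I choose the one at (220,247): it is amber, stands on the box lid in front of the key, and its top triangulates to z 0.144. The 5x crop confirms it.

Call:
{"method": "play_rows", "body": {
  "deltas": [
    [-0.02, 0.007, 0.028, 0, -0.14, 0],
    [-0.04, 0.014, 0.056, 0, -0.28, 0],
    [-0.07, 0.021, 0.085, 0, -0.42, 0],
    [-0.09, 0.03, 0.115, 0, -0.56, 0],
    [-0.11, 0.036, 0.14, 0, -0.7, 0],
    [-0.13, 0.043, 0.17, 0, -0.84, 0],
    [-0.1537, 0.05, 0.1985, 0, -0.952, 0],
    [-0.1537, 0.05, 0.1985, 0, -0.952, 0],
    [-0.1537, 0.05, 0.1985, 0, -0.952, 0]
  ]
}}

```text
t: 2.9
tcp_pos: [0.5011, 0.2804, 0.2804]
tool_rot: [0.708, -0.012, 0.011, -0.706]
force: [-0.5, -0.2, -0.6]
finger_gap: 1.002
```

Run:
```python
from h import *
st()
m=camera_model("wrist");im=snapshot("wrist");crop(im,0,512,0,384,1.5,"pics/w1.png")
print(proj("wrist",b2w(-.039,-.004,.148),m),proj("wrist",b2w(.028,-.01,.138),m))
np.save("w1.npy",im);import pickle;pickle.dump(m,open("w1.pkl","wb"))
```

```text
t 2.9 p [0.5011 0.2804 0.2804] jaw [ 0.034  0.999 -0.002] y [-0.001 -0.002 -1.   ] F [-0.5 -0.2 -0.6] T [ 0.02 -0.05 -0.04] gap 1.002 q [ 0.32  0.41  1.5  -0.    1.24 -1.22]
(np.float64(251.12370614140806), np.float64(179.31949220274552)) (np.float64(245.0641080343862), np.float64(242.03287032642118))
```

View pics/w1.png

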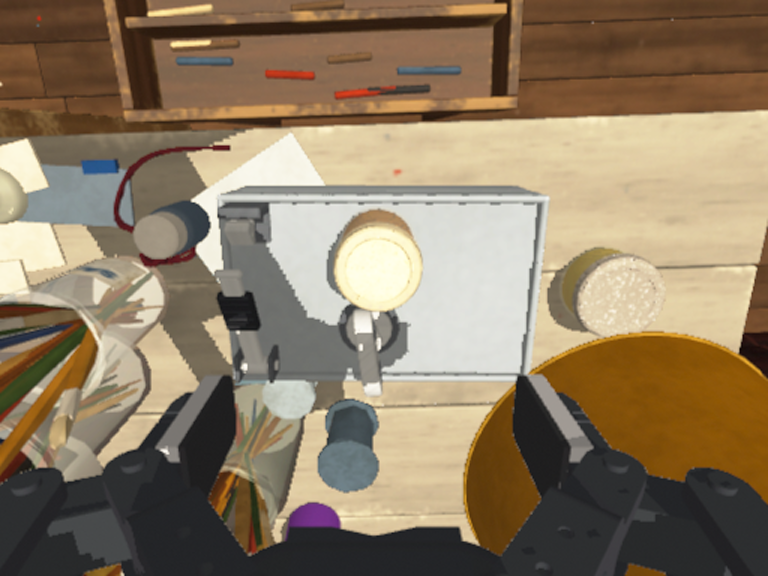

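```bash
cat >> h.py <<'E'
import pickle
E
python3 - <<'E'
from h import *
m=pickle.load(open("w1.pkl","rb"))
f=lambda u,v,z:onz("wrist",u/1.5-.17,v/1.5-.17,z,m)
C=[f(*p,.077) for p in((219,201),(547,198),(530,382),(233,383))];print(np.round(C,4),np.mean(C,0).round(4))
print([np.linalg.norm(C[i]-C[(i+1)%4]).round(4) for i in range(4)],"yaw",np.arctan2(-(C[1]-C[0])[0],(C[1]-C[0])[1]),np.arctan2(-(C[2]-C[3])[0],(C[2]-C[3])[1]))
print("jar",w2b(f(378,266,.148)),"bow",w2b(f(362,315,.138)),w2b(f(372,390,.138)),"pad",w2b(f(240,310,.12)))
E
python3 - <<'E'
import cv2,numpy as np
im=np.load("w1.npy");a=im[195:275,205:285];cv2.imwrite("pics/w1k.png",cv2.resize(a,None,fx=7,fy=7,interpolation=2)[:,:,::-1])
E
```

```text
[[0.4654 0.1702 0.077 ]
 [0.4709 0.405  0.077 ]
 [0.6183 0.4026 0.077 ]
 [0.6116 0.1624 0.077 ]] [0.5416 0.285  0.077 ]
[np.float64(0.2348), np.float64(0.1475), np.float64(0.2403), np.float64(0.1464)] yaw -0.023468090333409807 -0.027993371835831376
jar [-0.04099245 -0.00336882] bow [-0.00600567 -0.01349482] [ 0.0478035  -0.00735143] pad [-0.00283782 -0.0962621 ]
```

View pics/w1k.png

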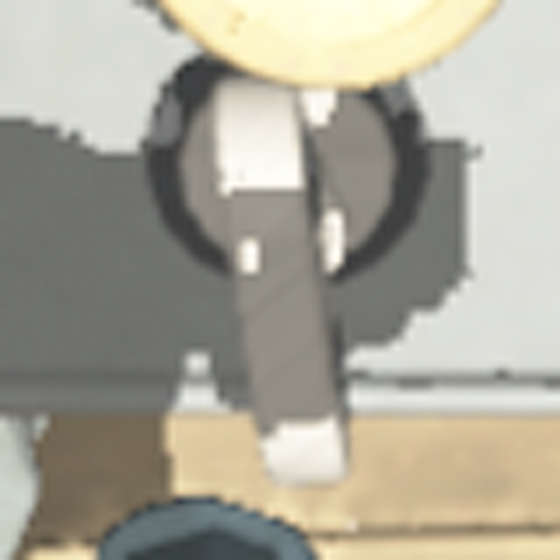

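Call:
{"method": "play_rows", "body": {
  "deltas": [
    [-0.001, 0.05, 0.001, 0, 0, 0],
    [-0.001, 0.1, 0.001, 0, 0, 0],
    [-0.001, 0.13, 0.001, 0, 0, 0],
    [-0.001, 0.15, 0.001, 0, 0, 0],
    [-0.001, 0.17, 0.001, 0, 0, 0],
    [-0.001, 0.182, 0.001, 0, 0, 0],
    [-0.001, 0.182, 0.001, 0, 0, 0],
    [-0.001, 0.182, 0.001, 0, 0, 0]
  ]
}}

```text
t: 3.75
tcp_pos: [0.5001, 0.2824, 0.1]
tool_rot: [-0.707, 0.011, -0.012, 0.707]
force: [0.8, 0.2, 0.3]
finger_gap: 0.998
```

Run:
```python
from h import *
st()
im=snapshot("side");crop(im,230,390,120,270,4,"pics/s2.png")
```

```text
t 3.75 p [0.5001 0.2824 0.1   ] jaw [0.032 0.999 0.   ] y [ 0.001  0.    -1.   ] F [0.8 0.2 0.3] T [ 0.   -0.    0.01] gap 0.998 q [ 0.32  0.64  1.67 -0.    0.83 -1.22]
```

View pics/s2.png

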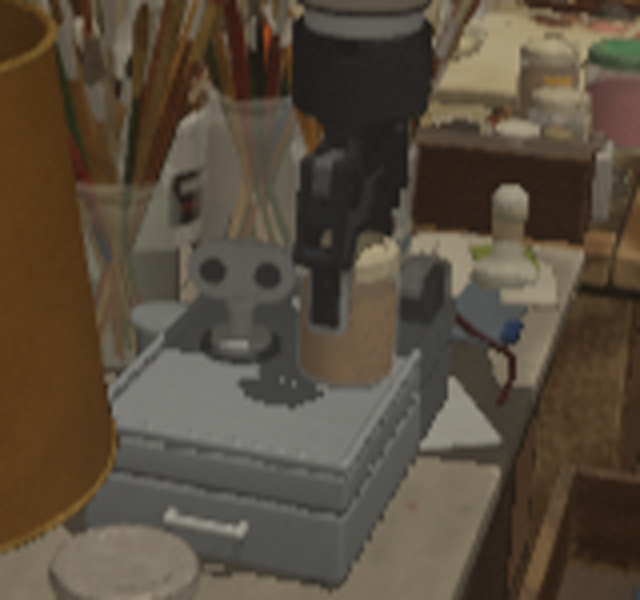

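Call:
{"method": "play_rows", "body": {
  "deltas": [
    [0, 0.008, 0, 0, 0, 0],
    [0, 0.008, 0, 0, 0, 0],
    [0, 0.008, 0, 0, 0, 0],
    [0, 0.008, 0, 0, 0, 0],
    [0, 0.008, 0, 0, 0, 0],
    [0, 0.008, 0, 0, 0, 0],
    [0, 0.008, 0, 0, 0, 0],
    [0, 0.008, 0, 0, 0, 0]
  ],
  "gripper": 0.05,
  "force": 20
}}

```text
t: 4.6
tcp_pos: [0.4994, 0.2831, 0.0915]
tool_rot: [-0.707, 0.011, -0.011, 0.707]
force: [-0.3, 0.0, 3.8]
finger_gap: 0.648
```

Run:
```python
from h import *
st()
```

```text
t 4.6 p [0.4994 0.2831 0.0915] jaw [0.031 1.    0.   ] y [ 0.  0. -1.] F [-0.3  0.   3.8] T [-0.16  0.13 -0.01] gap 0.648 q [ 0.32  0.65  1.68  0.    0.81 -1.22]
```

Call:
{"method": "play_rows", "body": {
  "deltas": [
    [0.001, 0, 0.005, 0, 0, 0],
    [0.002, 0, 0.012, 0, 0, 0],
    [0.003, 0, 0.02, 0, 0, 0],
    [0.003, 0, 0.028, 0, 0, 0],
    [0.003, 0, 0.036, 0, 0, 0],
    [0.003, 0, 0.044, 0, 0, 0],
    [0.003, 0, 0.052, 0, 0, 0],
    [0.003, 0, 0.06, 0, 0, 0],
    [0.003, 0, 0.068, 0, 0, 0],
    [0.003, 0, 0.074, 0, 0, 0],
    [0.003, 0, 0.08, 0, 0, 0],
    [0.003, 0, 0.08, 0, 0, 0]
  ]
}}

```text
t: 5.8
tcp_pos: [0.505, 0.3645, 0.0916]
tool_rot: [-0.707, 0.01, -0.011, 0.707]
force: [0.1, -1.7, 5.1]
finger_gap: 0.642
```

Run:
```python
from h import *
st();print(w2b(sense()["tcp_pos"]))
im=snapshot("side");crop(im,230,390,120,270,4,"pics/s3.png")
```

```text
t 5.8 p [0.505  0.3645 0.0916] jaw [0.03  1.    0.001] y [ 0.001  0.001 -1.   ] F [ 0.1 -1.7  5.1] T [-0.31  0.05  0.03] gap 0.642 q [ 0.45  0.7   1.55  0.    0.89 -1.1 ]
[-0.03632401  0.07844221]
```

View pics/s3.png

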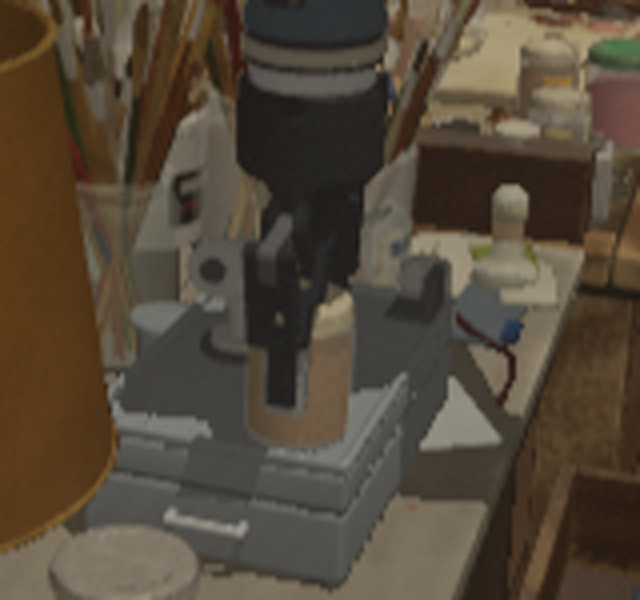

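Call:
{"method": "play_rows", "body": {
  "deltas": [
    [0, 0, 0, 0, 0, 0],
    [0, 0, 0, 0, 0, 0],
    [0, 0, 0, 0, 0, 0],
    [0, 0, 0, 0, 0, 0],
    [0, -0.02, 0, 0, 0, 0],
    [0, -0.06, 0, 0, 0, 0],
    [0, -0.11, 0, 0, 0, 0],
    [0, -0.16, 0, 0, 0, 0],
    [0, -0.16, 0, 0, 0, 0]
  ],
  "gripper": 0.085
}}

```text
t: 6.75
tcp_pos: [0.5092, 0.3652, 0.2597]
tool_rot: [-0.704, 0.006, -0.016, 0.71]
force: [1.0, 1.3, -0.2]
finger_gap: 0.992
```

Run:
```python
from h import *
st()
m=camera_model("wrist");im=snapshot("wrist");crop(im,0,512,0,384,1.5,"pics/w4.png");np.save("w4.npy",im);pickle.dump(m,open("w4.pkl","wb"))
```

```text
t 6.75 p [0.5092 0.3652 0.2597] jaw [0.031 0.999 0.008] y [ 0.015  0.008 -1.   ] F [ 1.   1.3 -0.2] T [ 0.04 -0.05  0.02] gap 0.992 q [ 0.44  0.49  1.41  0.    1.22 -1.1 ]
```

View pics/w4.png

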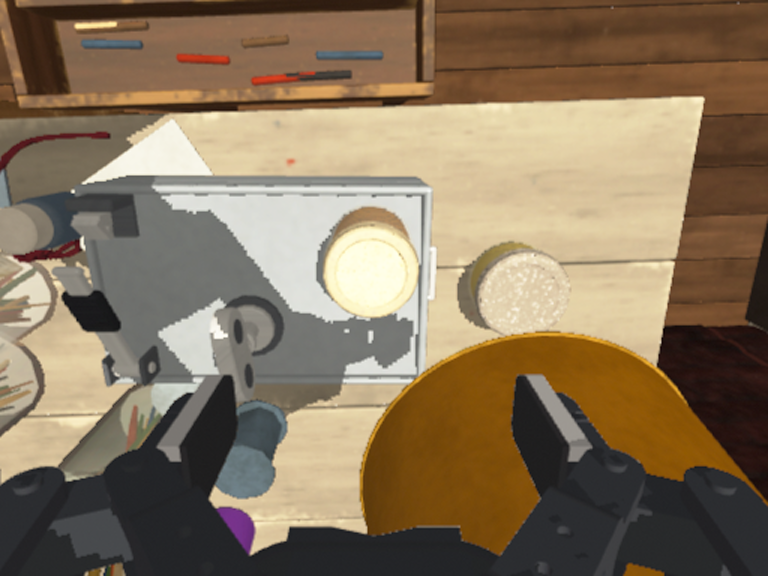

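Run:
```python
from h import *
im=snapshot("top");crop(im,160,340,130,280,4.4,"pics/t4.png")
m=pickle.load(open("w4.pkl","rb"))
f=lambda u,v,z:onz("wrist",u/1.5-.17,v/1.5-.17,z,m)
print("jar",w2b(f(371,271,.148)))
for z in(.1,.15,.2,.25):print(z,[np.round(proj("top",[x,y,z])) for x,y in((.50,.145),(.575,.145),(.50,.23),(.575,.23))])
```

```text
jar [-0.03639105  0.07872375]
0.1 [array([280., 247.]), array([281., 215.]), array([244., 246.]), array([244., 214.])]
0.15 [array([282., 248.]), array([282., 214.]), array([243., 248.]), array([244., 214.])]
0.2 [array([284., 250.]), array([284., 214.]), array([243., 249.]), array([244., 213.])]
0.25 [array([286., 252.]), array([286., 214.]), array([243., 251.]), array([243., 213.])]
```

View pics/t4.png

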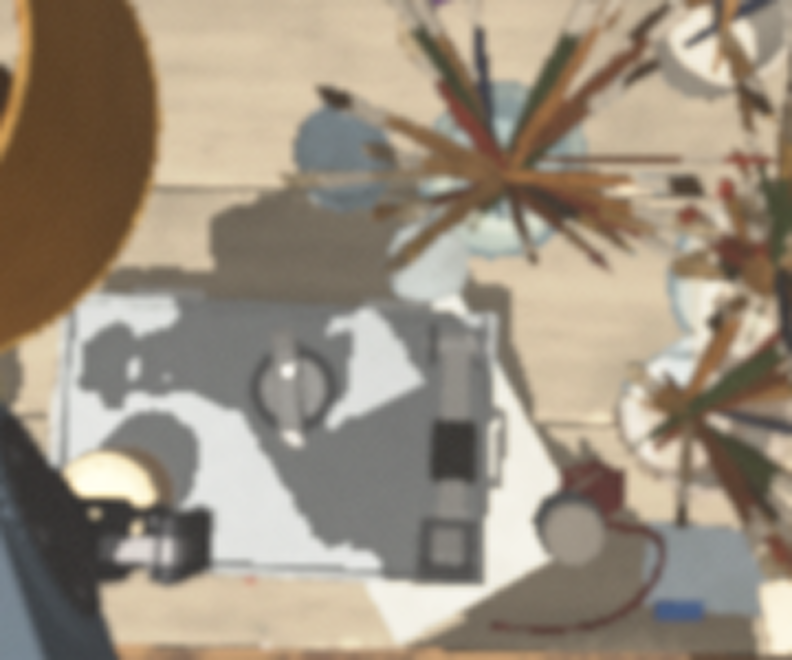

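Run:
```python
from h import *
st();print(delta([.533,.1875,.17],rotdown(np.pi/2+YAW)))
```

```text
t 6.85 p [0.5054 0.3633 0.2531] jaw [0.031 1.    0.002] y [ 0.003  0.002 -1.   ] F [-0.6  0.2  0.1] T [-0.01 -0.02  0.05] gap 0.994 q [ 0.44  0.5   1.42  0.    1.22 -1.1 ]
[0.0327, 0.0829, -0.175, -0.002, -0.001, 0.0033]
```

Call:
{"method": "play_rows", "body": {
  "deltas": [
    [0.006, 0, -0.03, 0, 0, 0],
    [0.012, 0, -0.065, 0, 0, 0],
    [0.02, 0, -0.1, -0.002, 0, 0.003],
    [0.027, 0, -0.14, -0.002, 0, 0.003],
    [0.033, 0.01, -0.175, -0.002, 0, 0.003],
    [0.033, 0.04, -0.175, -0.002, 0, 0.003],
    [0.033, 0.083, -0.175, -0.002, 0, 0.003],
    [0.033, 0.083, -0.175, -0.002, 0, 0.003],
    [0.033, 0.083, -0.175, -0.002, 0, 0.003]
  ],
  "gripper": 0.0
}}

```text
t: 7.75
tcp_pos: [0.5311, 0.1868, 0.1668]
tool_rot: [0.708, -0.014, 0.008, -0.706]
force: [0.6, 0.7, 1.0]
finger_gap: -0.002
```

Run:
```python
from h import *
st();print(delta([.533,.1875,.125],rotdown(np.pi/2+YAW)))
im=snapshot("top");crop(im,200,320,180,280,6,"pics/t5.png")
im=snapshot("side");crop(im,260,390,120,240,5,"pics/s5.png")
```

```text
t 7.75 p [0.5311 0.1868 0.1668] jaw [ 0.031  1.    -0.003] y [-0.008 -0.003 -1.   ] F [0.6 0.7 1. ] T [ 0.03 -0.05  0.05] gap -0.002 q [ 0.14  0.53  1.65 -0.    0.97 -1.4 ]
[0.0022, 0.0417, 0.0009, 0.0027, -0.0009, -0.0079]
```

View pics/s5.png

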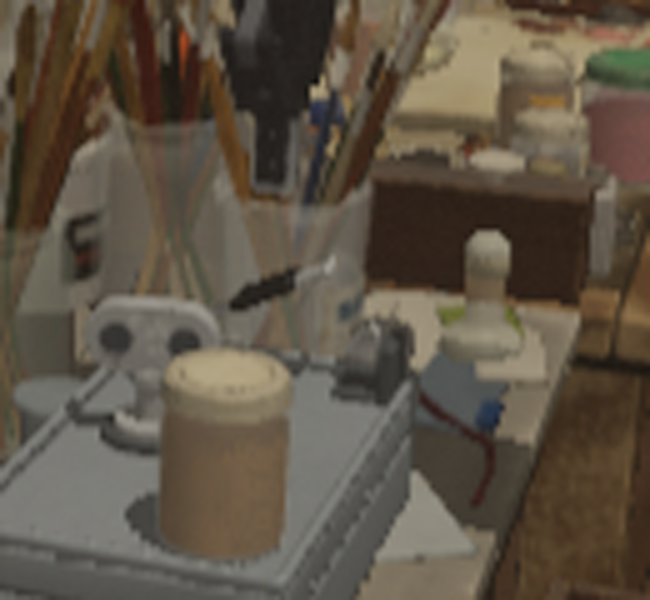

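View pics/t5.png

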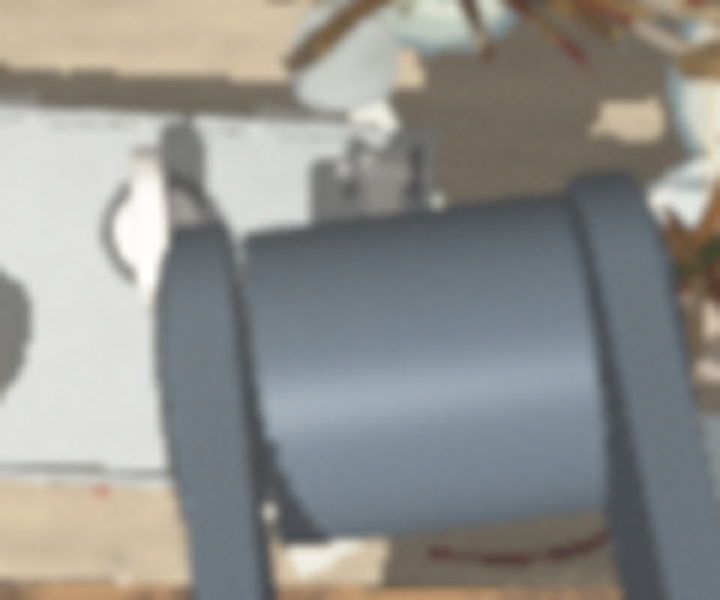

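Call:
{"method": "play_rows", "body": {
  "deltas": [
    [0.001, 0.015, 0.001, 0, 0, -0.003],
    [0.001, 0.03, 0.001, 0, 0, -0.003],
    [0.001, 0.042, 0.001, 0, 0, -0.003],
    [0.001, 0.048, 0.001, 0, 0, -0.003],
    [0, 0.052, 0.001, 0, 0, -0.003],
    [0, 0.056, 0.001, 0, 0, -0.003],
    [-0.001, 0.06, 0.001, 0, 0, -0.003],
    [-0.002, 0.064, 0.001, 0, 0, -0.003],
    [-0.003, 0.067, 0.001, 0, 0, -0.003],
    [-0.004, 0.07, 0.001, 0, 0, -0.003],
    [-0.004, 0.07, 0.001, 0, 0, -0.003]
  ]
}}

```text
t: 8.95
tcp_pos: [0.5284, 0.1883, 0.0991]
tool_rot: [0.708, -0.011, 0.011, -0.706]
force: [-1.7, 0.7, 5.6]
finger_gap: -0.0
```

Run:
```python
from h import *
st()
```

```text
t 8.95 p [0.5284 0.1883 0.0991] jaw [ 0.031  1.    -0.002] y [ 0.001 -0.002 -1.   ] F [-1.7  0.7  5.6] T [0.11 0.29 0.01] gap -0.0 q [ 0.14  0.63  1.71 -0.    0.81 -1.39]
```

Call:
{"method": "play_rows", "body": {
  "deltas": [
    [0, 0.002, 0, 0, 0, 0],
    [-0.001, 0.004, 0, 0, 0, 0],
    [-0.001, 0.006, 0, 0, 0, 0],
    [-0.002, 0.008, 0, 0, 0, 0],
    [-0.002, 0.008, 0, 0, 0, 0]
  ]
}}

```text
t: 9.45
tcp_pos: [0.527, 0.1883, 0.0912]
tool_rot: [0.708, -0.01, 0.012, -0.707]
force: [-0.8, 0.8, 5.3]
finger_gap: 0.002
```

Call:
{"method": "play_rows", "body": {
  "deltas": [
    [0, 0.001, 0, 0, 0, 0],
    [0, 0.002, 0, 0, 0, 0],
    [0, 0.002, 0, 0, 0, 0]
  ]
}}

```text
t: 9.75
tcp_pos: [0.5268, 0.1883, 0.0893]
tool_rot: [0.708, -0.01, 0.011, -0.707]
force: [-0.8, 1.1, 5.0]
finger_gap: -0.0
```

Call:
{"method": "play_rows", "body": {
  "deltas": [
    [0, 0.001, 0, 0, 0, 0],
    [0, 0.002, 0, 0, 0, 0],
    [0, 0.002, 0, 0, 0, 0]
  ]
}}

```text
t: 10.05
tcp_pos: [0.5268, 0.1883, 0.0878]
tool_rot: [0.708, -0.01, 0.011, -0.706]
force: [-1.7, 1.4, 9.6]
finger_gap: 0.0
```

Run:
```python
from h import *
st()
im=snapshot("side");crop(im,260,390,120,240,5,"pics/s6.png")
```

```text
t 10.05 p [0.5268 0.1883 0.0878] jaw [ 0.031  1.    -0.001] y [ 0.002 -0.002 -1.   ] F [-1.7  1.4  9.6] T [0.08 0.32 0.01] gap 0.0 q [ 0.14  0.65  1.72 -0.    0.78 -1.39]
```

View pics/s6.png

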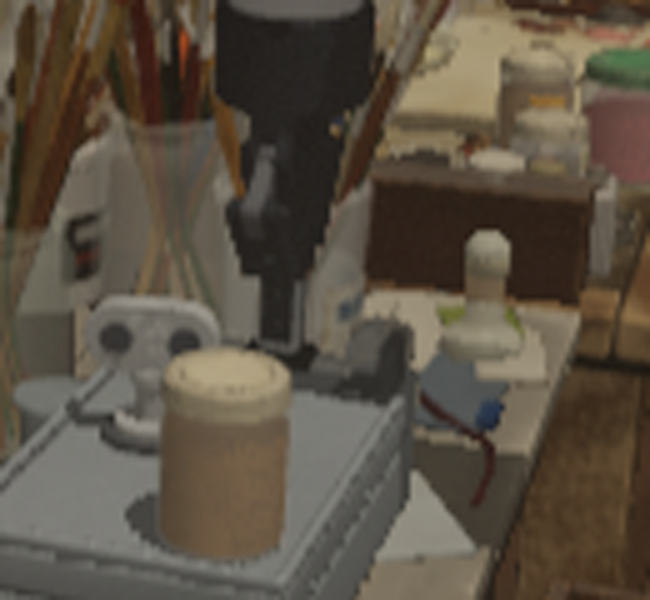

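Call:
{"method": "play_rows", "body": {
  "deltas": [
    [0, 0.001, 0, 0, 0, 0],
    [0, 0.001, 0, 0, 0, 0]
  ]
}}

```text
t: 10.3
tcp_pos: [0.5268, 0.1884, 0.0877]
tool_rot: [0.708, -0.01, 0.012, -0.707]
force: [-4.4, 0.1, 14.4]
finger_gap: -0.0
```

Call:
{"method": "play_rows", "body": {
  "deltas": [
    [0, 0.001, 0, 0, 0, 0],
    [0, 0.001, 0, 0, 0, 0]
  ]
}}

```text
t: 10.5
tcp_pos: [0.5268, 0.1883, 0.0876]
tool_rot: [0.708, -0.01, 0.012, -0.706]
force: [-4.7, 0.5, 20.6]
finger_gap: 0.001
```

Call:
{"method": "play_rows", "body": {
  "deltas": [
    [0, -0.005, 0, 0, 0, 0],
    [0, -0.02, 0, 0, 0, 0],
    [0, -0.06, 0, 0, 0, 0],
    [0, -0.11, 0, 0, 0, 0],
    [-0.02, -0.15, 0, 0, 0, 0],
    [-0.04, -0.15, 0.03, 0, 0, 0],
    [-0.06, -0.15, 0.06, 0, 0, 0],
    [-0.06, -0.15, 0.087, 0, 0, 0],
    [-0.06, -0.15, 0.087, 0, 0, 0],
    [-0.06, -0.15, 0.087, 0, 0, 0]
  ],
  "gripper": 0.06
}}

```text
t: 11.5
tcp_pos: [0.469, 0.2773, 0.2342]
tool_rot: [0.708, -0.01, 0.011, -0.706]
force: [0.4, -0.6, -1.5]
finger_gap: 0.707
```

Run:
```python
from h import *
st()
im=snapshot("side");crop(im,260,390,120,240,5,"pics/s7.png")
m=camera_model("wrist");im=snapshot("wrist");crop(im,0,512,0,384,1.5,"pics/w7.png");np.save("w7.npy",im);pickle.dump(m,open("w7.pkl","wb"))
st()
```

```text
t 11.5 p [0.469  0.2773 0.2342] jaw [ 0.029  1.    -0.002] y [ 0.001 -0.002 -1.   ] F [ 0.4 -0.6 -1.5] T [ 0.    0.02 -0.01] gap 0.707 q [ 0.33  0.42  1.63 -0.    1.09 -1.21]
t 11.6 p [0.4691 0.2763 0.234 ] jaw [ 0.031  1.    -0.003] y [-0.    -0.003 -1.   ] F [ 0.2  0.9 -0.5] T [-0.02  0.03 -0.01] gap 0.702 q [ 0.33  0.42  1.63 -0.    1.09 -1.21]
```

View pics/s7.png

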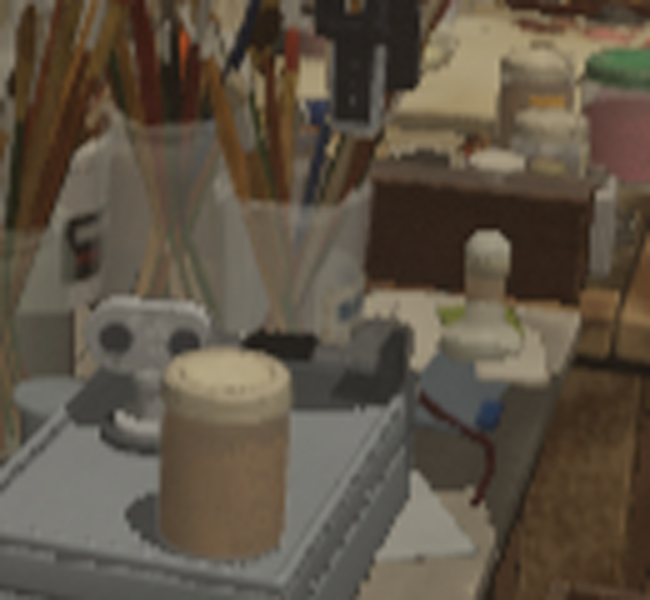

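View pics/w7.png

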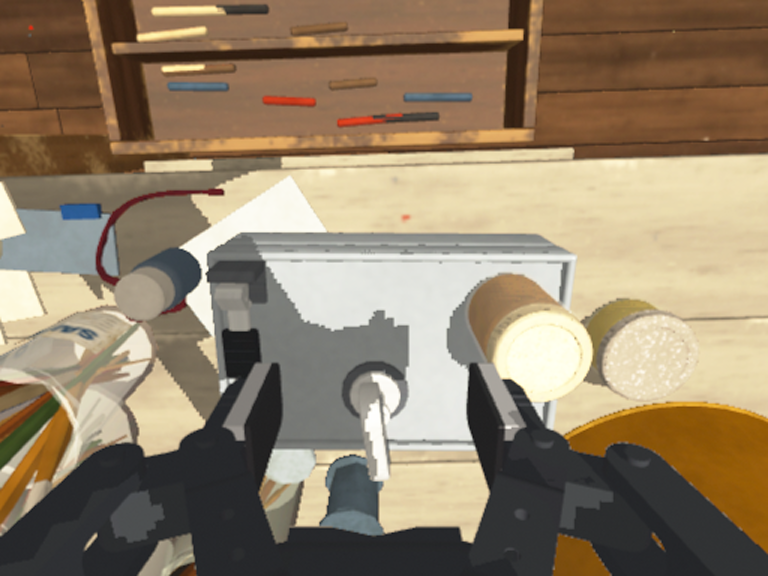

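Run:
```python
from h import *
im=np.load("w7.npy");crop(im,215,285,235,325,7,"pics/w7k.png")
```

```text
(no output)
```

View pics/w7k.png

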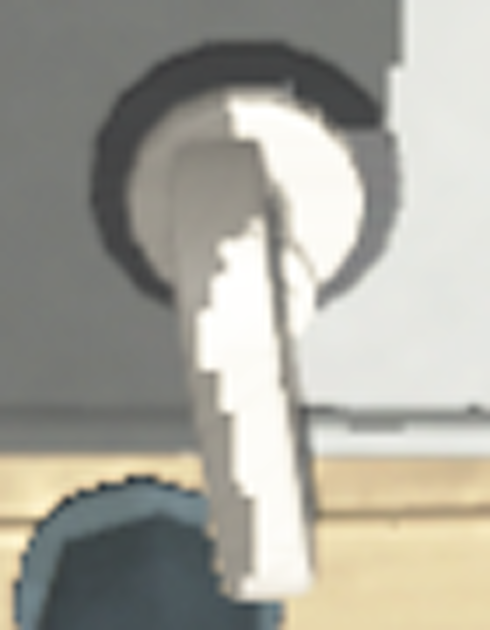

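Run:
```python
from h import *
m=pickle.load(open("w7.pkl","rb"))
f=lambda u,v,z:onz("wrist",215+u/7-.43,235+v/7-.43,z,m)
for z in(.12,.13,.138):
  a=f(215,143,z);b=f(268,593,z);d=b-a;print(z,a.round(4),b.round(4),np.linalg.norm(d).round(4),"ang",np.arctan2(d[1],d[0]).round(3),"mid",((a+b)/2).round(4))
print("flange", f(247,185,.075), f(245,200,.08))
```

```text
0.12 [0.5335 0.2712 0.12  ] [0.6036 0.2762 0.12  ] 0.0702 ang 0.071 mid [0.5686 0.2737 0.12  ]
0.13 [0.528  0.2715 0.13  ] [0.5953 0.2763 0.13  ] 0.0675 ang 0.071 mid [0.5616 0.2739 0.13  ]
0.138 [0.5235 0.2718 0.138 ] [0.5886 0.2764 0.138 ] 0.0653 ang 0.071 mid [0.5561 0.2741 0.138 ]
flange [0.56590484 0.27431232 0.075     ] [0.56553493 0.27402692 0.08      ]
```

Run:
```python
from h import *
st();print(delta([.566,.2742,.19],rotdown(np.pi/2+.075)))
```

```text
t 11.6 p [0.4691 0.2763 0.234 ] jaw [ 0.031  1.    -0.003] y [-0.    -0.003 -1.   ] F [ 0.2  0.9 -0.5] T [-0.02  0.03 -0.01] gap 0.702 q [ 0.33  0.42  1.63 -0.    1.09 -1.21]
[0.0969, 0.0439, 0.001, 0.0026, -0.1063, -0.0003]
```

Call:
{"method": "play_rows", "body": {
  "deltas": [
    [0.03, 0, 0, 0, -0.03, 0],
    [0.06, 0.01, 0, 0, -0.07, 0],
    [0.09, 0.03, 0.001, 0.002, -0.106, 0],
    [0.097, 0.044, 0.001, 0.002, -0.106, 0],
    [0.097, 0.044, 0.001, 0.002, -0.106, 0],
    [0.097, 0.044, 0.001, 0.002, -0.106, 0]
  ],
  "gripper": 0.05
}}

```text
t: 12.2
tcp_pos: [0.5646, 0.2743, 0.1895]
tool_rot: [0.707, 0.025, -0.027, -0.706]
force: [-0.2, 0.6, 1.5]
finger_gap: 0.586
```

Run:
```python
from h import *
st()
m=camera_model("wrist");im=snapshot("wrist");crop(im,0,512,0,384,1.5,"pics/w8.png");np.save("w8.npy",im);pickle.dump(m,open("w8.pkl","wb"))
st();print(delta([.566,.2742,.108],rotdown(np.pi/2+.075)))
```

```text
t 12.2 p [0.5646 0.2743 0.1895] jaw [-0.074  0.997 -0.   ] y [-0.003 -0.001 -1.   ] F [-0.2  0.6  1.5] T [0.02 0.05 0.05] gap 0.586 q [ 0.27  0.58  1.46  0.    1.1  -1.37]
t 12.25 p [0.5648 0.2747 0.1903] jaw [-0.075  0.997 -0.   ] y [-0.002 -0.    -1.   ] F [ 0.8 -0.8 -0.1] T [-0.03 -0.   -0.05] gap 0.587 q [ 0.27  0.58  1.46  0.    1.1  -1.37]
[0.0013, 0.0823, -0.0005, 0.0001, -0.0003, -0.0015]
```

View pics/w8.png

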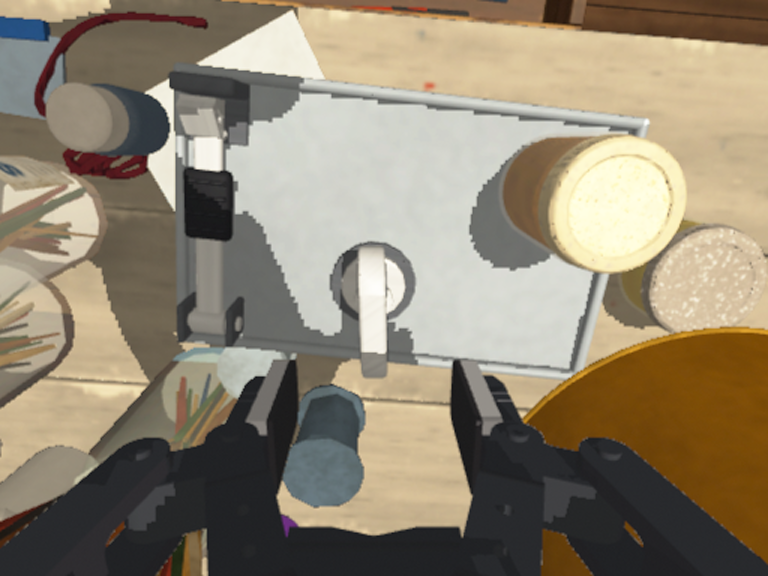

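Call:
{"method": "play_rows", "body": {
  "deltas": [
    [0.001, 0.03, 0, 0, 0, 0],
    [0.001, 0.06, 0, 0, 0, 0],
    [0.001, 0.075, 0, 0, 0, 0],
    [0.001, 0.082, 0, 0, 0, 0],
    [0.001, 0.082, 0, 0, 0, 0],
    [0.001, 0.082, 0, 0, 0, 0]
  ]
}}

```text
t: 12.85
tcp_pos: [0.5677, 0.2755, 0.1094]
tool_rot: [-0.706, -0.027, 0.026, 0.707]
force: [-0.4, -0.8, 0.6]
finger_gap: 0.584
```

Call:
{"method": "play_rows", "body": {
  "deltas": [
    [0, 0, 0, 0, 0, 0],
    [0, 0, 0, 0, 0, 0],
    [0, 0, 0, 0, 0, 0],
    [0, 0, 0, 0, 0, 0],
    [0, 0, 0, 0, 0, 0],
    [0, 0, 0, 0, 0, 0]
  ],
  "gripper": 0.005,
  "force": 30
}}

```text
t: 13.45
tcp_pos: [0.5674, 0.2739, 0.1086]
tool_rot: [0.707, 0.027, -0.026, -0.706]
force: [0.6, -4.8, 0.5]
finger_gap: 0.132
```

Run:
```python
from h import *
st()
im=snapshot("side");crop(im,230,390,120,270,4,"pics/s9.png")
```

```text
t 13.45 p [0.5674 0.2739 0.1086] jaw [-0.075  0.997 -0.002] y [ 0.001 -0.002 -1.   ] F [ 0.6 -4.8  0.5] T [-0.7  -0.05  0.08] gap 0.132 q [ 0.27  0.69  1.52 -0.    0.94 -1.37]
```

View pics/s9.png

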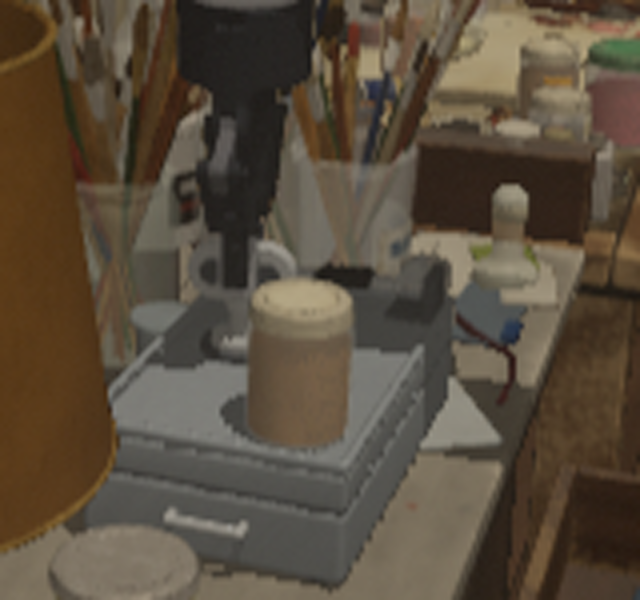

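Call:
{"method": "play_rows", "body": {
  "deltas": [
    [0, 0.001, -0.001, 0, 0, 0],
    [0, 0.002, -0.001, 0, 0, 0],
    [0, 0.003, -0.001, 0, 0, 0],
    [0, 0.003, -0.001, 0, 0, 0]
  ]
}}

```text
t: 13.9
tcp_pos: [0.5675, 0.2739, 0.1065]
tool_rot: [0.707, 0.027, -0.026, -0.707]
force: [-0.5, -2.9, 8.1]
finger_gap: 0.134
```

Run:
```python
from h import *
st()
```

```text
t 13.9 p [0.5675 0.2739 0.1065] jaw [-0.075  0.997 -0.   ] y [ 0.001 -0.    -1.   ] F [-0.5 -2.9  8.1] T [-0.56  0.24 -0.  ] gap 0.134 q [ 0.27  0.69  1.52 -0.    0.93 -1.37]
```

Call:
{"method": "play_rows", "body": {
  "deltas": [
    [0, 0, -0.0005, 0, -0.04, 0],
    [0, 0, -0.0005, 0, -0.08, 0]
  ]
}}

```text
t: 14.1
tcp_pos: [0.5674, 0.2739, 0.1066]
tool_rot: [-0.705, -0.056, 0.055, 0.705]
force: [-1.1, -2.9, 8.5]
finger_gap: 0.132
```

Call:
{"method": "play_rows", "body": {
  "deltas": [
    [0, 0, 0, 0, -0.04, 0],
    [0, 0, 0, 0, -0.08, 0]
  ]
}}

```text
t: 14.3
tcp_pos: [0.5674, 0.274, 0.1067]
tool_rot: [-0.702, -0.084, 0.083, 0.702]
force: [-1.2, -1.9, 8.7]
finger_gap: 0.136
```

Call:
{"method": "play_rows", "body": {
  "deltas": [
    [0, 0, 0, 0, -0.04, 0],
    [0, 0, 0, 0, -0.08, 0]
  ]
}}

```text
t: 14.5
tcp_pos: [0.5674, 0.274, 0.1067]
tool_rot: [-0.698, -0.112, 0.111, 0.699]
force: [-1.1, -3.1, 8.6]
finger_gap: 0.135
```

Call:
{"method": "play_rows", "body": {
  "deltas": [
    [0, 0, 0, 0, -0.04, 0],
    [0, 0, 0, 0, -0.08, 0]
  ]
}}

```text
t: 14.7
tcp_pos: [0.5674, 0.274, 0.1066]
tool_rot: [-0.693, -0.14, 0.139, 0.694]
force: [-1.1, -1.6, 8.8]
finger_gap: 0.133
```

Call:
{"method": "play_rows", "body": {
  "deltas": [
    [0, 0, 0, 0, -0.04, 0],
    [0, 0, 0, 0, -0.04, 0]
  ]
}}

```text
t: 14.9
tcp_pos: [0.5674, 0.274, 0.1067]
tool_rot: [-0.69, -0.153, 0.152, 0.691]
force: [-1.8, -2.1, 8.3]
finger_gap: 0.131
```

Call:
{"method": "play_rows", "body": {
  "deltas": [
    [0, 0, 0, 0, 0.1, 0],
    [0, 0, 0, 0, 0.2, 0],
    [0, 0, 0, 0, 0.3, 0],
    [0, 0, 0, 0, 0.36, 0],
    [0, 0, 0, 0, 0.4, 0]
  ]
}}

```text
t: 15.4
tcp_pos: [0.5675, 0.2739, 0.1066]
tool_rot: [-0.707, -0.012, 0.011, 0.707]
force: [-1.5, -3.2, 8.4]
finger_gap: 0.131
```

Call:
{"method": "play_rows", "body": {
  "deltas": [
    [0, 0, 0, 0, 0.04, 0],
    [0, 0, 0, 0, 0.08, 0]
  ]
}}

```text
t: 15.6
tcp_pos: [0.5675, 0.2738, 0.1066]
tool_rot: [-0.707, 0.016, -0.017, 0.707]
force: [-2.0, -3.2, 8.6]
finger_gap: 0.135
```

Call:
{"method": "play_rows", "body": {
  "deltas": [
    [0, 0, 0, 0, 0.03, 0],
    [0, 0, 0, 0, 0.06, 0]
  ]
}}

```text
t: 15.8
tcp_pos: [0.5675, 0.2738, 0.1067]
tool_rot: [-0.706, 0.037, -0.038, 0.706]
force: [-2.6, -2.9, 8.5]
finger_gap: 0.128
```

Call:
{"method": "play_rows", "body": {
  "deltas": [
    [-0.0005, 0, 0, 0, 0.03, 0],
    [-0.0005, 0, 0, 0, 0.06, 0]
  ]
}}

```text
t: 16.0
tcp_pos: [0.5675, 0.2738, 0.1068]
tool_rot: [-0.705, 0.058, -0.059, 0.705]
force: [-1.1, -2.7, 8.3]
finger_gap: 0.135
```

Call:
{"method": "play_rows", "body": {
  "deltas": [
    [0, 0, 0, 0, 0.03, 0],
    [0, 0, 0, 0, 0.06, 0]
  ]
}}

```text
t: 16.2
tcp_pos: [0.5675, 0.2737, 0.1067]
tool_rot: [-0.702, 0.079, -0.08, 0.703]
force: [-1.2, -3.5, 7.4]
finger_gap: 0.132
```

Call:
{"method": "play_rows", "body": {
  "deltas": [
    [0, 0, 0, 0, 0.03, 0],
    [0, 0, 0, 0, 0.06, 0]
  ]
}}

```text
t: 16.4
tcp_pos: [0.5674, 0.2737, 0.1064]
tool_rot: [-0.7, 0.1, -0.101, 0.7]
force: [0.3, -3.2, 1.9]
finger_gap: 0.132
```

Call:
{"method": "play_rows", "body": {
  "deltas": [
    [0, 0, 0, 0, 0.03, 0],
    [0, 0, 0, 0, 0.05, 0],
    [0, 0, 0, 0, 0.05, 0]
  ]
}}

```text
t: 16.7
tcp_pos: [0.5675, 0.2737, 0.1055]
tool_rot: [-0.697, 0.117, -0.119, 0.697]
force: [2.3, -3.1, 2.3]
finger_gap: 0.134
```

Call:
{"method": "play_rows", "body": {
  "deltas": [
    [0, 0.001, 0, 0, 0, 0],
    [0, 0.003, 0, 0, 0, 0],
    [0, 0.005, 0, 0, 0, 0],
    [0, 0.005, 0, 0, 0, 0]
  ]
}}

```text
t: 17.1
tcp_pos: [0.5674, 0.2737, 0.1]
tool_rot: [-0.697, 0.117, -0.118, 0.697]
force: [3.9, -2.8, 1.7]
finger_gap: 0.134
```

Call:
{"method": "play_rows", "body": {
  "deltas": [
    [0.0007, 0.002, 0, 0, 0, 0],
    [0.0007, 0.004, 0, 0, 0, 0],
    [0.0007, 0.006, 0, 0, 0, 0],
    [0.0007, 0.007, 0, 0, 0, 0],
    [0.0007, 0.007, 0, 0, 0, 0]
  ]
}}

```text
t: 17.6
tcp_pos: [0.5674, 0.2737, 0.0933]
tool_rot: [-0.697, 0.118, -0.118, 0.697]
force: [1.4, -2.0, 3.5]
finger_gap: 0.132
```

Run:
```python
from h import *
st()
im=snapshot("side");crop(im,230,390,120,270,4,"pics/s10.png")
```

```text
t 17.6 p [0.5674 0.2737 0.0933] jaw [0.329 0.944 0.   ] y [ 0.  0. -1.] F [ 1.4 -2.   3.5] T [-0.23 -0.47 -0.04] gap 0.132 q [ 0.27  0.71  1.53  0.    0.91 -0.96]
```

View pics/s10.png

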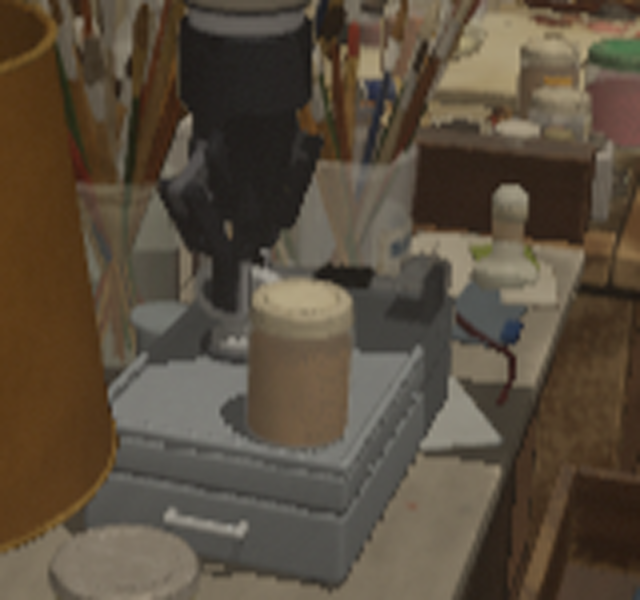

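Call:
{"method": "play_rows", "body": {
  "deltas": [
    [0, 0.001, 0, 0, 0, 0],
    [0, 0.002, 0, 0, 0, 0],
    [0, 0.002, 0, 0, 0, 0]
  ]
}}

```text
t: 17.95
tcp_pos: [0.5675, 0.2737, 0.0932]
tool_rot: [-0.697, 0.117, -0.118, 0.697]
force: [-1.1, -3.0, 13.7]
finger_gap: 0.133
```

Call:
{"method": "play_rows", "body": {
  "deltas": [
    [0, -0.0005, 0, 0, -0.05, 0],
    [0, -0.0005, 0, 0, -0.1, 0],
    [0, -0.0005, 0, 0, -0.15, 0]
  ]
}}

```text
t: 18.25
tcp_pos: [0.5675, 0.2737, 0.0932]
tool_rot: [-0.704, 0.064, -0.065, 0.704]
force: [0.7, -2.6, 10.9]
finger_gap: 0.138
```

Run:
```python
from h import *
st()
```

```text
t 18.25 p [0.5675 0.2737 0.0932] jaw [0.182 0.983 0.001] y [ 0.001  0.001 -1.   ] F [ 0.7 -2.6 10.9] T [-0.35 -0.09 -0.03] gap 0.138 q [ 0.27  0.71  1.53  0.    0.91 -1.12]
```

Turning freely with no torque while down; continue.

Call:
{"method": "play_rows", "body": {
  "deltas": [
    [0, 0, 0, 0, -0.05, 0],
    [0, 0, 0, 0, -0.1, 0],
    [0, 0, 0, 0, -0.15, 0],
    [0, 0, 0, 0, -0.2, 0],
    [0, 0, 0, 0, -0.25, 0],
    [0, 0, 0, 0, -0.3, 0],
    [0, 0, 0, 0, -0.3, 0]
  ]
}}

```text
t: 18.95
tcp_pos: [0.5675, 0.2739, 0.0932]
tool_rot: [-0.706, -0.041, 0.041, 0.706]
force: [0.9, -2.6, 10.6]
finger_gap: 0.133
```

Run:
```python
from h import *
st()
im=snapshot("side");crop(im,230,390,120,270,4,"pics/s11.png")
```

```text
t 18.95 p [0.5675 0.2739 0.0932] jaw [-0.116  0.993  0.001] y [ 0.001  0.001 -1.   ] F [ 0.9 -2.6 10.6] T [-0.22 -0.09  0.04] gap 0.133 q [ 0.27  0.71  1.53  0.    0.91 -1.41]
```

View pics/s11.png

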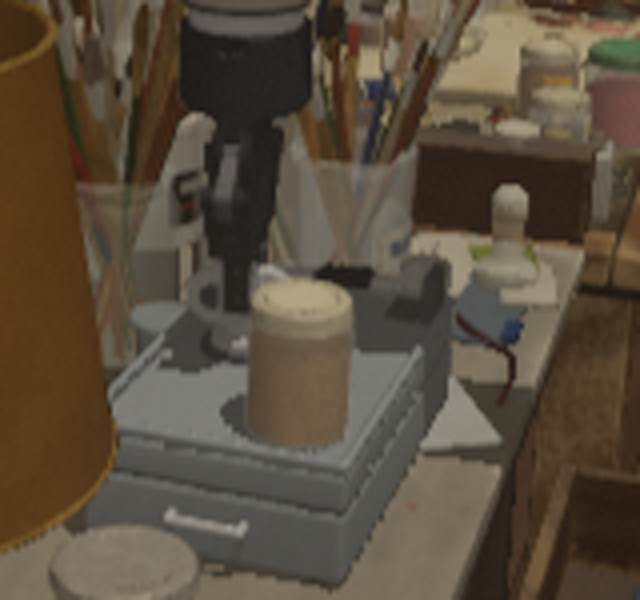

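Call:
{"method": "play_rows", "body": {
  "deltas": [
    [0, -0.001, 0, 0, 0, 0],
    [0, -0.003, 0, 0, 0, 0],
    [0, -0.005, 0, 0, 0, 0],
    [0, -0.006, 0, 0, 0, 0],
    [0, -0.006, 0, 0, 0, 0]
  ]
}}

```text
t: 19.5
tcp_pos: [0.5674, 0.2738, 0.0964]
tool_rot: [-0.706, -0.041, 0.041, 0.706]
force: [4.5, 0.2, -4.0]
finger_gap: 0.131
```

Call:
{"method": "play_rows", "body": {
  "deltas": [
    [0, 0.001, 0, 0, 0, 0],
    [0, 0.001, 0, 0, 0, 0]
  ]
}}

```text
t: 19.7
tcp_pos: [0.5674, 0.2738, 0.0964]
tool_rot: [-0.706, -0.041, 0.041, 0.706]
force: [4.0, 0.9, -0.5]
finger_gap: 0.135
```

Call:
{"method": "play_rows", "body": {
  "deltas": [
    [0, 0, 0, 0, 0, 0],
    [0, 0, 0, 0, 0, 0],
    [0, 0, 0, 0, 0, 0],
    [0, 0, 0, 0, 0, 0],
    [0, -0.02, 0, 0, 0, 0],
    [0, -0.06, 0, 0, 0, 0],
    [0, -0.1, 0, 0, 0, 0],
    [-0.03, -0.14, 0, 0, 0, 0],
    [-0.07, -0.16, 0, 0, 0, 0],
    [-0.1, -0.16, 0, 0, 0, 0],
    [-0.1, -0.16, 0, 0, 0, 0],
    [-0.1, -0.16, 0, 0, 0, 0]
  ],
  "gripper": 0.05
}}

```text
t: 20.9
tcp_pos: [0.4674, 0.262, 0.2571]
tool_rot: [-0.706, -0.041, 0.041, 0.706]
force: [-0.0, 0.4, -0.0]
finger_gap: 0.584
```

Run:
```python
from h import *
st()
im=snapshot("side");crop(im,230,390,120,270,4,"pics/s12.png")
m=camera_model("wrist");im=snapshot("wrist");crop(im,0,512,0,384,1.5,"pics/w12.png");np.save("w12.npy",im);pickle.dump(m,open("w12.pkl","wb"))
```

```text
t 20.9 p [0.4674 0.262  0.2571] jaw [-0.115  0.993  0.   ] y [ 0.  0. -1.] F [-0.   0.4 -0. ] T [ 0.02 -0.01  0.  ] gap 0.584 q [ 0.3   0.38  1.63  0.    1.14 -1.38]
```

View pics/s12.png

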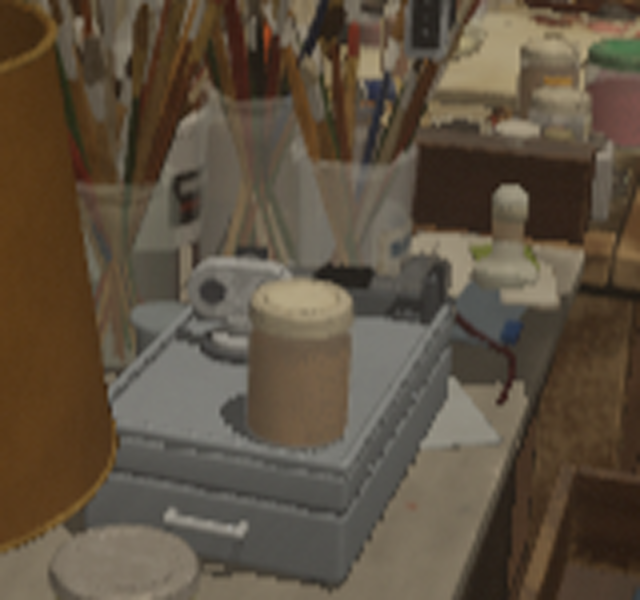

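View pics/w12.png

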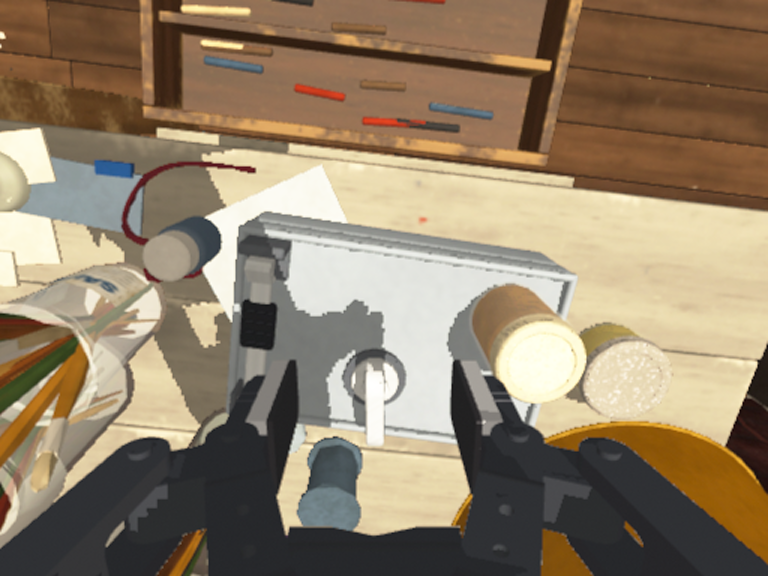

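The last side view shows the bow top at crop row 258, against about 240 when the key was up. That is roughly 12 mm lower, so the key has stayed down. The lever pad is low and the jar is standing on the left end of the lid.

Run:
```python
from h import *
print(sign_off())
```

```text
the job is handed in; nothing more can be done
None
```

The box is locked up and the job is handed in, at about 21 s of the 64 s allowed; the hand-in gave no verdict.

- **Jar:** I gripped the amber jar and slid it about 80 mm without lifting it. It stands on the left end of the lid, at about x -36, y +78 mm in the box frame.
- **Lever:** I pressed the lever to its hard stop, at about 20 N on the last step. It stayed down in every later picture, so the catch is holding.
- **Key:** Under about 8 N I first turned it towards positive angles, up to about +0.46 rad, and found nothing. Turning back, it sank near -0.3 rad. I pushed it fully down (about 15 mm, 14 N) and turned it about 0.45 rad while down. When I eased up, the catch held against a 4 N pull. After I let go, the key stayed about 12 mm down in the side view.
- **Other checks:** The wide jar, ink bottle and muller show no sign of having moved in the pictures; I did not measure their positions. No check disagreed. The key's depth after release comes from one picture and the gripper height, not a direct reading.

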